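# Close the balance's draught shield and tare it

## Robot

A 7-joint arm with a two-finger parallel gripper is mounted at the origin on the work surface. World frame = base frame: x ahead of the robot, y to its left, z up, the work surface at z = 0. Lengths are in m, angles in rad, forces in N, time in s.
With the tool pointing down it reaches from about 0.4 to 0.85 m from the base axis. Payload 4.5 kg.
Tool frame: the origin (TCP) lies at the very end of the fingers, on their centre line; the grasp point (between the pads) lies 19 mm behind it; z points along the fingers, y is the line along which they close (so a half turn about z gives the same grasp; the last joint's range is limited). The gripper opens to 88 mm and grips with 3 to 60 N. Pads are 18 mm wide; open, the fingers measure 123 mm over their backs; the gripper's body (75 mm by 187 mm) begins 45 mm behind the grasp point.
Start: joints at [-1.294, 0.689, -0.195, 1.565, 0.157, 0.902, -0.215], TCP at [0.15, 0.607, 0.239] pointing down, gripper open.
Joint ranges: [-3.01, 3.01], [-0.46, 2.08], [-1.47, 1.51], [0.13, 2.56], [-1, 4.14], [0.04, 2.09], [-2.66, 2.66]. Speed limits (rad/s): [2.57, 2.57, 3.14, 3.14, 3.14, 3.14, 3.14].

## Interface

Orientations are given as a unit quaternion [x, y, z, w].
In Python, from plant import r gives the robot as it stands. The module is installed in compiled form; this text tells all that it offers.
- The arm moves only by the tool step_arm, never from a script. Its argument "increments" is a list of rows, each a list of 2 entries, a list of its own where there are three numbers: the shift along the world's x, y, z in cm, then the turn, a rotation vector about the world's x, y, z in degrees. A call has exactly 10 rows; each row shifts and turns the commanded pose from where the row before left it; what a row does not reach is not made up. A row lasts 1/10 s, in which the tool goes at most 50 mm and 8.59 degrees, less where a joint would pass 70% of its speed; a pose out of reach is approached as far as the arm can. A call is refused whole if a number of a shift passes 5 or a number of a turn 8.59, either way. A call with a gripper value outside its range is refused whole. "fingers" is the opening, from 0 (shut) to 1 (fully open), set as the call begins (left out, the last holds). The fingers move at their own pace and stop on an object; "grip_force" is the grip in N (left out, the last holds). Time passes only in rows, so rows that do not move let the fingers close, or fill a call up. It gives the time, the measured TCP pose, the force, the opening and the grip force at its end, in the units of the state.
- r.get_state(): the state, without advancing time (a new reading comes with each control period).
- r.snapshot(name): name is "scene" or "top"; returns (picture, depth): 480x640x3 uint8, red, green, blue; 480x640 float32, m along the optical axis (not along the pixel's ray), 0 where there is no reading.
- r.calibration(name): a dict with "fov_y" (degrees; the focal length in pixels is half the picture's height over the tangent of half this angle, whatever the lens; pixels are square), "cx", "cy" (the principal point, pixels), "R" (3x3) and "t" (3): a world point X has camera coordinates R X + t. Camera axes: x right, y down, z forward; pixel columns grow to the right and rows downward; lengths in m; the calibration is good to about 2 mm. A picture is of the moment at which its call begins. calibration takes no time and is no camera call.
- r.finish_job(): hands the job in; it is judged then, once.
The state is a dict: "clock": time; "q": joint angles; "qd": joint speeds; "joint_torque": joint torques, N m; "tool_pos": TCP position; "eef_rot": TCP orientation; "contact_force": force on the tool from outside, world axes, zero at the start; "moment": the same for the moment, N m; "opening": opening from 0.0 (shut) to 1.0 (fully open); "finger_force": force on a finger pad.
Only numpy, scipy, OpenCV 4.12 (cv2) and the standard library are available. Lean on these libraries where they do the work, as an engineer would, in place of code of your own. Each camera call takes 0.05 s, during which the arm holds its last target. There are 200 camera calls.

## Task

Get the laboratory balance ready to weigh: with the fingertips, gently push the roof pane and the side door of its glass draught shield fully shut, and once both are shut press the green tare key right down and let it come up again. Leave the red power key alone, do not knock or pick up the cup on the pan or the glassware and weight standing around, and leave both panes shut.

Things in the scene. Friction and masses are not known exactly. Their poses are not given: they have to be found in the camera images.
- balance: Light grey balance, fixed. Origin on the bench; its x runs from front (keypad) to rear, y to its left, z up. In mm: base x -155 to 235, y -105 to 105, top z 50; glass shield x -42 to 142, y -94 to 94, roof top z 147.5; rear housing x 142 to 234, top z 142. Only the roof and right (-y) door move. Keys on the front deck: green tare key right, red power key left.
- roof (a joint): Roof pane of the shield: metres slid open to the balance's +x (rear); 0 = fully shut against a rigid stop, 0.12 = fully open. Stays where left; sliding friction 1 to 2 N plus light damping (6 N per m/s).
- roof_catch (a point): Mid-width, top edge of the upright rear face of the roof's blue finger catch; moves with the roof. The catch is a wedge 100 mm wide (y), 20 mm high above the pane: upright rear (+x) face, to be pushed to the front (-x), and a 40 mm ramp in front. At joint 0 this point is at (10, 0, 167.5) mm in the balance frame. Axes as the balance's.
- side (a joint): Right-hand (-y) sliding door of the shield: metres slid open to the balance's +x (rear); 0 = fully shut against a rigid stop, 0.12 = fully open. Same friction and damping as the roof pane.
- side_catch (a point): Outermost (-y), top edge of the rear face of the door's blue finger catch; moves with the door. The catch is a wedge sticking out 32 mm from the door (to -y), 50 mm high (z 90 to 140): its rear (+x) face is square to the door, to be pushed to the front (-x); a 40 mm ramp in front. At joint 0 this point is at (10, -126, 140) mm in the balance frame. Axes as the balance's.
- tare (a joint): Green tare key: metres pressed down; 0 = up, 0.006 = fully down, which takes about 4 N; springs back.
- tare_top (a point): Centre of the top of the green tare key (round, 28 mm across) when up; at (-125, -60) mm in the balance frame, about 72 mm above the bench, in a grey collar 44 mm across, 10 mm lower.
- power (a joint): Red power key, same kind: metres pressed down. Not to be pressed.
- power_top (a point): Centre of the top of the red power key (28 mm across); at (-125, 60) mm in the balance frame.
- sample: White cup, 48 mm across, 42 mm high, standing on the pan inside the shield (pan top 60 mm above the bench). Origin under its foot. To be left alone.
- beaker: Clear glass beaker, 66 mm across, 85 mm high, on the bench to the right of the balance. Origin under its foot. To be left alone.
- jar: Amber glass jar with white cap, 60 mm across, 95 mm high, on the bench to the left of the balance. Origin under its foot. To be left alone.
- weight: Brass knobbed calibration weight, 38 mm across, 58 mm high, on the bench left of the balance's front. Origin under its foot. To be left alone.

How it is judged:
On the way, in this order (a step that is already met when the one before it is completed fails the run):
1. the roof pane and the side door are both pushed shut (within 4 mm) (value of joint each of roof, side below 0.004 m), for 0.2 s.
2. with both shut, the tare key is pressed right down (5 mm or more of its 6) (all of step 1 and value of joint tare above 0.005 m), for 0.05 s.
At the end, for the whole second after the job is handed in: Roof pane and side door shut within 4 mm, tare key up again, power key up, and the cup, beaker, jar and weight at rest within 15 mm of where they stood (all of step 1 and value of joint each of tare, power below 0.002 m and distance of each of sample, beaker, jar, weight from where it was at the start of the episode below 0.015 m and linear speed of each of sample, beaker, jar, weight below 0.02 m/s); the robot touches nothing.
It fails at once if the tare key is pressed while a pane is open (more than 6 mm) (value of joint tare above 0.003 m and value of joint any of roof, side above 0.006 m).
It fails at once if the red power key is pressed (value of joint power above 0.003 m).
It fails at once if the balance or its panes are pushed harder than 45 N (contact force between any of the arm, the fingers and balance above 45 N).
It fails at once if the cup, beaker, jar or weight is knocked, moved or lifted (15 mm or more) or tipped (distance of any of sample, beaker, jar, weight from where it was at the start of the episode above 0.015 m or angle between any of sample, beaker, jar, weight's own z axis and vertical above 0.35 rad).
It also fails if it takes over 64 s, if anything falls off the work surface, if the arm or the gripper's body presses on something with over 40 N, if the wrist force passes 120 N, or if a joint passes its speed limit or range.

## Working session

There is one attempt and no reset: what is moved stays moved. The work goes in short steps, Python scripts to look and compute and a tool call to move; the robot and the scene stay as the last step left them, time stands still between calls to the robot, and variables do not carry over. Pictures are saved under pics/ and viewed, at most 10 in all, crops included, and the job is handed in when it is done.

Besides the shell and the picture viewer there is one more tool, called after ">>>" as name(argument=value, ...), one argument or row to a line, values as JSON. step_arm: Moves the arm, as the interface text tells. Its arguments: {"type":"object","properties":{"increments":{"type":"array","items":{"type":"array"}},"fingers":{"type":"number"},"grip_force":{"type":"number"}},"required":["increments"]}

```bash
mkdir -p pics
python3 - <<'E'
from plant import r
import cv2,numpy as np
for n in("scene","top"):
    p,d=r.snapshot(n);cv2.imwrite(f"pics/{n}0.png",p[:,:,::-1]);np.savez(f"pics/{n}0.npz",p=p,d=d)
    c=r.calibration(n);print(n,c)
s=r.get_state();print(s["clock"],s["tool_pos"],s["eef_rot"],s["opening"])
E
```

```text
scene {'fov_y': 55.29118092735167, 'cx': 324.9754187218751, 'cy': 239.6567922622764, 'R': array([[-0.11231682, -0.99360397, -0.01166588],
       [-0.88263083,  0.10515162, -0.45815495],
       [ 0.45645126, -0.04116184, -0.88879579]]), 't': array([0.07098805, 0.55998525, 0.7030885 ])}
top {'fov_y': 55.838022068840004, 'cx': 323.3968256802061, 'cy': 242.2972133639566, 'R': array([[-9.08322524e-02, -9.95865898e-01,  7.84405771e-04],
       [-9.74572041e-01,  8.87279858e-02, -2.05758795e-01],
       [ 2.04838568e-01, -1.94539947e-02, -9.78602423e-01]]), 't': array([0.06657559, 0.57054746, 0.80960596])}
0.1 [0.1501737  0.60612949 0.23801763] [ 1.21079253e-01  9.92642528e-01 -7.90538441e-04 -3.63940216e-05] 1.0002797683532785
```

View pics/scene0.png

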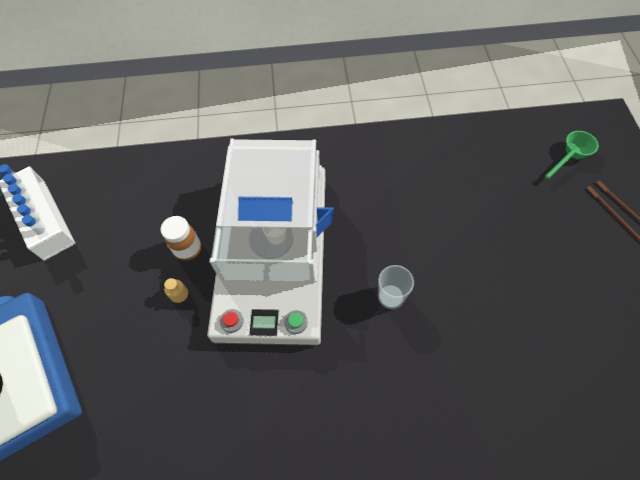

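View pics/top0.png

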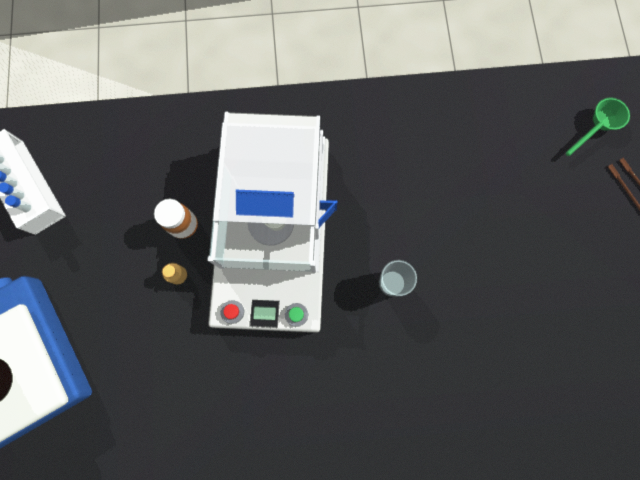

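Both views show the balance with its front towards the robot. Scene-view pixels: red key (230,319), green key (296,320), roof catch (265,209), side catch (323,221). Top-view pixels: red key (231,312), green key (296,314), roof catch (265,203), side catch (327,212).

```bash
cat > h.py <<'E'
import cv2,numpy as np
from plant import r
def K(n):
    c=r.calibration(n);f=240/np.tan(np.radians(c["fov_y"]/2))
    return np.array([[f,0,c["cx"]],[0,f,c["cy"]],[0,0,1]]),np.array(c["R"]),np.array(c["t"])
def P(n):
    k,R,t=K(n);return k@np.c_[R,t]
def tri(a,b):
    X=cv2.triangulatePoints(P("scene"),P("top"),np.array(a,float).reshape(2,1),np.array(b,float).reshape(2,1))[:,0]
    return X[:3]/X[3]
def cloud(n,d):
    k,R,t=K(n);v,u=np.mgrid[:480,:640]
    c=np.stack([(u-k[0,2])*d/k[0,0],(v-k[1,2])*d/k[1,1],d],-1)
    return (c-t)@R
def proj(n,X):
    k,R,t=K(n);x=k@(R@np.array(X)+t);return x[:2]/x[2]
def masks(p):
    h=cv2.cvtColor(p,cv2.COLOR_RGB2HSV);H,S,V=cv2.split(h);ok=(S>150)&(V>60)
    u=np.arange(640)[None,:];v=np.arange(480)[:,None]
    box=(u>205)&(u<345)&(v>100)&(v<345)
    return dict(red=ok&((H<6)|(H>174))&box&(v>295),green=ok&(H>50)&(H<85)&box&(v>295),
      roof=ok&(H>105)&(H<130)&box&(u<305),side=ok&(H>105)&(H<130)&box&(u>=305))
E
python3 - <<'E'
from h import *
m={};C={}
for n in("scene","top"):
    z=np.load(f"pics/{n}0.npz");m[n]=masks(z["p"]);C[n]=cloud(n,z["d"])
cen=lambda M:np.argwhere(M).mean(0)[::-1]
T={}
for k in("red","green"):
    T[k]=tri(cen(m["scene"][k]),cen(m["top"][k]));print(k,T[k].round(4),[np.median(C[n][m[n][k]],0).round(4) for n in C])
e=(T["red"]-T["green"])[:2];print("dist",np.linalg.norm(e));yaw=np.arctan2(-e[0],e[1]);print("yaw",yaw)
R=np.array([[np.cos(yaw),-np.sin(yaw)],[np.sin(yaw),np.cos(yaw)]])
o=(T["red"]+T["green"])[:2]/2-R@[-.125,0];print("origin",o)
for k in("roof","side"):
  for n in C:
    q=C[n][m[n][k]];b=(q[:,:2]-o)@R
    print(k,n,len(q),"bal x",np.percentile(b[:,0],[2,50,98]).round(3),"y",np.percentile(b[:,1],[2,98]).round(3),"z",np.percentile(q[:,2],[2,50,98]).round(3))
# beaker/jar/weight centroids as rough
for n in C:
  c=C[n];
  for nm,(u0,u1,v0,v1) in dict(beaker=(370,425,255,315),left=(145,205,190,305)).items():
    q=c[v0:v1,u0:u1].reshape(-1,3);q=q[q[:,2]>.03];b=(q[:,:2]-o)@R
    if len(q):print(nm,n,len(q),np.percentile(b,[2,98],axis=0).round(3).tolist(),q[:,2].max())
  # balance right and left edge
  q=c[210:330,200:345].reshape(-1,3);q=q[(q[:,2]>.04)&(q[:,2]<.055)];b=(q[:,:2]-o)@R;print("base",np.percentile(b,[1,99],axis=0).round(3).tolist())
E
```

```text
red [0.4594 0.1968 0.061 ] [array([0.4556, 0.194 , 0.0722]), array([0.4584, 0.1953, 0.0713])]
green [nan nan nan] [array([nan, nan, nan]), array([0.4496, 0.0781, 0.0698])]
dist nan
yaw nan
origin [nan nan]
roof scene 1191 bal x [nan nan nan] y [nan nan] z [0.148 0.158 0.168]
roof top 1342 bal x [nan nan nan] y [nan nan] z [0.148 0.157 0.168]
side scene 336 bal x [nan nan nan] y [nan nan] z [0.003 0.125 0.143]
side top 252 bal x [nan nan nan] y [nan nan] z [-0.     0.127  0.142]
beaker scene 846 [[nan, nan], [nan, nan]] 0.882290252534277
left scene 1383 [[nan, nan], [nan, nan]] 0.882290252534277
base [[nan, nan], [nan, nan]]
beaker top 570 [[nan, nan], [nan, nan]] 0.909625285147622
left top 1393 [[nan, nan], [nan, nan]] 0.909625285147622
base [[nan, nan], [nan, nan]]<stdin>:5: RuntimeWarning: Mean of empty slice.
  ret = um.true_divide(
  return _methods._mean(a, axis=axis, dtype=dtype,
```

```bash
sed -i 's/green=ok&(H>50)&(H<85)/green=(S>110)\&(V>50)\&(H>45)\&(H<95)\&(u>280)/' h.py
python3 - <<'E'
from h import *
m={};C={}
for n in("scene","top"):
    z=np.load(f"pics/{n}0.npz");m[n]=masks(z["p"]);C[n]=cloud(n,z["d"])
T={}
for k in("red","green"):
    c=[np.argwhere(m[n][k]).mean(0)[::-1] for n in C]
    print(k,[int(m[n][k].sum()) for n in C],"tri",tri(*c).round(4))
    T[k]=np.mean([np.median(C[n][m[n][k]],0) for n in C],0);print([np.median(C[n][m[n][k]],0).round(4) for n in C])
e=(T["red"]-T["green"])[:2];print("dist",np.linalg.norm(e));yaw=np.arctan2(-e[0],e[1]);print("yaw keys",yaw)
# rear edge line of roof catch gives a second yaw
for n in C:
    q=C[n][m[n]["roof"]];q=q[(q[:,2]>.163)&(q[:,2]<.172)];a=np.polyfit(q[:,1],q[:,0],1)[0];print("yaw roof top edge",n,len(q),-np.arctan(a))
R=np.array([[np.cos(yaw),-np.sin(yaw)],[np.sin(yaw),np.cos(yaw)]])
o=(T["red"]+T["green"])[:2]/2-R@[-.125,0];print("origin",o)
np.savez("pose.npz",o=o,R=R,yaw=yaw)
for k in("roof","side"):
  for n in C:
    q=C[n][m[n][k]];q=q[q[:,2]>.08];b=(q[:,:2]-o)@R
    print(k,n,len(q),"bal x",np.percentile(b[:,0],[2,50,98]).round(3),"y",np.percentile(b[:,1],[2,98]).round(3),"z",np.percentile(q[:,2],[2,50,98]).round(3))
for n in C:
  c=C[n]
  for nm,(u0,u1,v0,v1) in dict(beaker=(370,425,255,315),left=(145,205,190,305)).items():
    q=c[v0:v1,u0:u1].reshape(-1,3);q=q[(q[:,2]>.03)&(q[:,2]<.2)];b=(q[:,:2]-o)@R
    if len(q):print(nm,n,len(q),np.percentile(b,[2,98],axis=0).round(3).tolist(),q[:,2].max().round(3))
  q=c[210:340,200:345].reshape(-1,3);q=q[(q[:,2]>.044)&(q[:,2]<.055)];b=(q[:,:2]-o)@R;print("base",np.percentile(b,[1,99],axis=0).round(3).tolist())
E
```

```text
red [169, 169] tri [0.4594 0.1968 0.061 ]
[array([0.4556, 0.194 , 0.0722]), array([0.4584, 0.1953, 0.0713])]
green [171, 166] tri [0.4432 0.0772 0.0613]
[array([0.4395, 0.0757, 0.0721]), array([0.4426, 0.0774, 0.0713])]
dist 0.11917570230569735
yaw keys -0.13406130491684606
yaw roof top edge scene 292 -0.13487869975697822
yaw roof top edge top 291 -0.14019815716487774
origin [0.57292026 0.11887102]
roof scene 1191 bal x [0.04  0.058 0.075] y [-0.048  0.045] z [0.148 0.158 0.168]
roof top 1342 bal x [0.042 0.06  0.078] y [-0.045  0.047] z [0.148 0.157 0.168]
side scene 327 bal x [0.038 0.062 0.072] y [-0.125 -0.097] z [0.095 0.125 0.143]
side top 241 bal x [0.038 0.068 0.074] y [-0.123 -0.095] z [0.094 0.128 0.142]
beaker scene 827 [[-0.083, -0.274], [-0.021, -0.215]] 0.089
left scene 1362 [[-0.068, 0.158], [0.072, 0.209]] 0.099
base [[-0.153, -0.103], [0.075, 0.102]]
beaker top 557 [[-0.081, -0.274], [-0.02, -0.213]] 0.089
left top 1364 [[-0.066, 0.159], [0.074, 0.209]] 0.099
base [[-0.152, -0.102], [0.049, 0.102]]
```

>>> step_arm(
  increments=[
    [[2.6, -2.5, 0], [0, 0, 0.6]],
    [[2.6, -2.5, 0], [0, 0, 0.6]],
    [[2.6, -2.5, 0], [0, 0, 0.6]],
    [[2.6, -2.5, 0], [0, 0, 0.6]],
    [[2.6, -2.5, 0], [0, 0, 0.6]],
    [[2.6, -2.5, 0], [0, 0, 0.6]],
    [[2.6, -2.5, 0], [0, 0, 0.6]],
    [[2.6, -2.5, 0], [0, 0, 0.6]],
    [[2.6, -2.5, 0], [0, 0, 0.6]],
    [[2.6, -2.5, 0], [0, 0, 0.6]],
  ],
  fingers=0,
)

```text
clock: 1.1
tool_pos: [0.411, 0.3553, 0.2385]
eef_rot: [0.069, 0.998, -0.0, -0.0]
contact_force: [-0.4, -0.3, -0.8]
opening: 0.119
finger_force: 0.0
```

>>> step_arm(
  increments=[
    [[2.6, -2.5, 0], [0, 0, 0]],
    [[2.6, -2.5, 0], [0, 0, 0]],
    [[2.6, -2.5, 0], [0, 0, 0]],
    [[2.6, -2.5, 0], [0, 0, 0]],
    [[2.6, -2.5, 0], [0, 0, 0]],
    [[2.6, -2.5, 0], [0, 0, 0]],
    [[2.6, -2.5, 0], [0, 0, 0]],
    [[2.6, -2.5, 0], [0, 0, 0]],
    [[2.6, -2.5, 0], [0, 0, 0]],
    [[2.6, -2.5, 0], [0, 0, 0]],
  ],
)

```text
clock: 2.1
tool_pos: [0.6708, 0.1054, 0.2382]
eef_rot: [0.069, 0.998, -0.0, -0.001]
contact_force: [0.3, -0.3, 0.6]
opening: 0.006
finger_force: 0.0
```

>>> step_arm(
  increments=[
    [[0, 0, -1.2], [0, 0, 0]],
    [[0, 0, -1.2], [0, 0, 0]],
    [[0, 0, -1.2], [0, 0, 0]],
    [[0, 0, -1.2], [0, 0, 0]],
    [[0, 0, -1.0], [0, 0, 0]],
    [[0, 0, -0.8], [0, 0, 0]],
    [[0, 0, -0.6], [0, 0, 0]],
    [[0, 0, -0.4], [0, 0, 0]],
    [[0, 0, -0.4], [0, 0, 0]],
    [[0, 0, -0.2], [0, 0, 0]],
  ],
)

```text
clock: 3.1
tool_pos: [0.6703, 0.1067, 0.1566]
eef_rot: [0.069, 0.998, 0.0, 0.0]
contact_force: [0.2, 0.1, -0.6]
opening: 0.004
finger_force: 0.0
```

Run:
```python
from h import *
p,d=r.snapshot("scene");cv2.imwrite("pics/s1.png",cv2.resize(p[100:350,180:420,::-1],None,fx=2.4,fy=2.4))
s=r.get_state();print(s["tool_pos"],s["contact_force"])
```

```text
[0.67015924 0.10663949 0.15639509] [ 0.70243278 -0.04351167 -0.7224478 ]
```

View pics/s1.png

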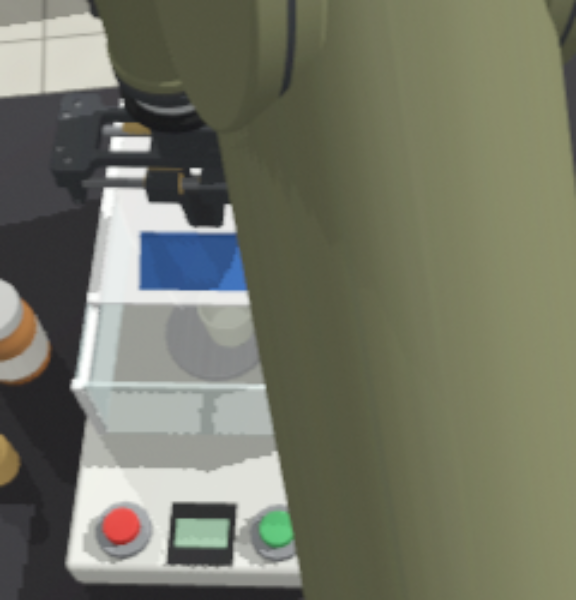

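The crop shows the closed fingertips (about (205,215)) standing just behind the blue roof catch (190,260). I'll push towards the front.

>>> step_arm(
  increments=[
    [[-0.4, 0.05, 0], [0, 0, 0]],
    [[-0.4, 0.05, 0], [0, 0, 0]],
    [[-0.4, 0.05, 0], [0, 0, 0]],
    [[-0.6, 0.08, 0], [0, 0, 0]],
    [[-0.6, 0.08, 0], [0, 0, 0]],
    [[-0.6, 0.08, 0], [0, 0, 0]],
    [[-0.6, 0.08, 0], [0, 0, 0]],
    [[-0.6, 0.08, 0], [0, 0, 0]],
    [[-0.6, 0.08, 0], [0, 0, 0]],
    [[-0.6, 0.08, 0], [0, 0, 0]],
  ],
)

```text
clock: 4.15
tool_pos: [0.6159, 0.114, 0.1569]
eef_rot: [0.069, 0.998, 0.0, 0.0]
contact_force: [1.5, -0.3, 0.6]
opening: 0.002
finger_force: 0.8
```

>>> step_arm(
  increments=[
    [[-0.4, 0.05, 0], [0, 0, 0]],
    [[-0.4, 0.05, 0], [0, 0, 0]],
    [[-0.3, 0.04, 0], [0, 0, 0]],
    [[-0.2, 0.03, 0], [0, 0, 0]],
    [[-0.2, 0.03, 0], [0, 0, 0]],
    [[-0.1, 0.01, 0], [0, 0, 0]],
    [[-0.1, 0.01, 0], [0, 0, 0]],
    [[-0.1, 0.01, 0], [0, 0, 0]],
    [[-0.1, 0.01, 0], [0, 0, 0]],
    [[0, 0, 0], [0, 0, 0]],
  ],
)

```text
clock: 5.15
tool_pos: [0.597, 0.1162, 0.1566]
eef_rot: [0.069, 0.998, -0.0, -0.0]
contact_force: [1.1, 1.3, -0.0]
opening: 0.008
finger_force: 0.4
```

>>> step_arm(
  increments=[
    [[-0.1, 0.01, 0], [0, 0, 0]],
    [[-0.1, 0.01, 0], [0, 0, 0]],
    [[-0.1, 0.02, 0], [0, 0, 0]],
    [[-0.05, 0.01, 0], [0, 0, 0]],
    [[-0.05, 0.01, 0], [0, 0, 0]],
    [[-0.05, 0, 0], [0, 0, 0]],
    [[0, 0, 0], [0, 0, 0]],
    [[0, 0, 0], [0, 0, 0]],
    [[0, 0, 0], [0, 0, 0]],
    [[0, 0, 0], [0, 0, 0]],
  ],
)

```text
clock: 6.15
tool_pos: [0.5931, 0.1167, 0.1568]
eef_rot: [0.069, 0.998, 0.0, 0.0]
contact_force: [3.4, 0.7, -0.4]
opening: 0.007
finger_force: 1.5
```

>>> step_arm(
  increments=[
    [[-0.05, 0.01, 0], [0, 0, 0]],
    [[-0.05, 0.01, 0], [0, 0, 0]],
    [[-0.05, 0, 0], [0, 0, 0]],
    [[0, 0, 0], [0, 0, 0]],
    [[0, 0, 0], [0, 0, 0]],
    [[0, 0, 0], [0, 0, 0]],
    [[0, 0, 0], [0, 0, 0]],
    [[0, 0, 0], [0, 0, 0]],
    [[0, 0, 0], [0, 0, 0]],
    [[0, 0, 0], [0, 0, 0]],
  ],
)

```text
clock: 7.15
tool_pos: [0.5929, 0.1168, 0.1569]
eef_rot: [0.069, 0.998, 0.0, 0.002]
contact_force: [6.4, 0.5, -3.5]
opening: 0.001
finger_force: 3.2
```

>>> step_arm(
  increments=[
    [[0.4, -0.05, 0], [0, 0, 0]],
    [[0.8, -0.1, 0], [0, 0, 0]],
    [[0, 0, 1.5], [0, 0, 0]],
    [[0, 0, 2.0], [0, 0, 0]],
    [[0, 0, 2.0], [0, 0, 0]],
    [[0.9, -2.1, 0], [0, 0, 0]],
    [[1.0, -2.6, 0], [0, 0, 0]],
    [[1.0, -2.6, 0], [0, 0, 0]],
    [[1.0, -2.6, 0], [0, 0, 0]],
    [[1.0, -2.6, 0], [0, 0, 0]],
  ],
)

```text
clock: 8.15
tool_pos: [0.6517, -0.0107, 0.2114]
eef_rot: [0.069, 0.998, -0.0, -0.001]
contact_force: [0.3, -0.1, -0.4]
opening: 0.004
finger_force: 0.0
```

Run:
```python
from h import *
z=np.load("pose.npz");o,R=z["o"],z["R"]
p,d=r.snapshot("top");cv2.imwrite("pics/t2.png",cv2.resize(p[90:350,180:420,::-1],None,fx=2.3,fy=2.3))
s=r.get_state()["tool_pos"];print(s,"bal",(s[:2]-o)@R)
m=masks(p);c=cloud("top",d)
for k in("roof","side"):
    q=c[m[k]];q=q[(q[:,2]>.08)&(q[:,2]<.18)];b=(q[:,:2]-o)@R
    if len(b):print(k,len(b),np.percentile(b,[2,98],axis=0).round(3).tolist())
```

```text
[ 0.65334497 -0.01806446  0.21112383] bal [ 0.09800588 -0.12495722]
roof 1365 [[-0.026, -0.045], [0.009, 0.048]]
side 241 [[0.038, -0.124], [0.074, -0.096]]
```

View pics/t2.png

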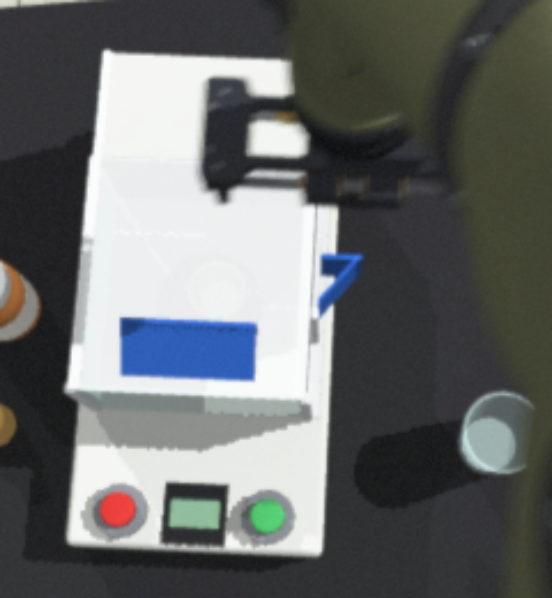

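The roof is shut: its catch, at (190,350) in the crop, has its rear edge at balance x of about 9 mm. The side catch at (340,280) is still open. The fingers are above and behind it.

>>> step_arm(
  increments=[
    [[0.1, 0.3, 0], [0, 0, 0]],
    [[0.1, 0.3, -0.5], [0, 0, 0]],
    [[0, 0, -1.3], [0, 0, 0]],
    [[0, 0, -1.5], [0, 0, 0]],
    [[0, 0, -1.5], [0, 0, 0]],
    [[0, 0, -1.5], [0, 0, 0]],
    [[0, 0, -1.5], [0, 0, 0]],
    [[0, 0, -1.0], [0, 0, 0]],
    [[0, 0, -0.5], [0, 0, 0]],
    [[0, 0, 0], [0, 0, 0]],
  ],
)

```text
clock: 9.2
tool_pos: [0.6539, -0.0036, 0.1179]
eef_rot: [0.069, 0.998, -0.0, -0.001]
contact_force: [0.8, -0.5, -0.6]
opening: 0.003
finger_force: 0.0
```

>>> step_arm(
  increments=[
    [[-0.4, 0.05, 0], [0, 0, 0]],
    [[-0.4, 0.05, 0], [0, 0, 0]],
    [[-0.4, 0.05, 0], [0, 0, 0]],
    [[-0.6, 0.08, 0], [0, 0, 0]],
    [[-0.6, 0.08, 0], [0, 0, 0]],
    [[-0.6, 0.08, 0], [0, 0, 0]],
    [[-0.6, 0.08, 0], [0, 0, 0]],
    [[-0.6, 0.08, 0], [0, 0, 0]],
    [[-0.6, 0.08, 0], [0, 0, 0]],
    [[-0.6, 0.08, 0], [0, 0, 0]],
  ],
)

```text
clock: 10.2
tool_pos: [0.5998, 0.0038, 0.1188]
eef_rot: [0.069, 0.998, 0.0, 0.0]
contact_force: [0.5, 0.1, 2.1]
opening: 0.005
finger_force: 0.8
```

>>> step_arm(
  increments=[
    [[0, -0.2, 0], [0, 0, 0]],
    [[-0.1, -0.2, 0], [0, 0, 0]],
    [[-0.3, -0.1, 0], [0, 0, 0]],
    [[-0.4, 0.05, 0], [0, 0, 0]],
    [[-0.3, 0.04, 0], [0, 0, 0]],
    [[-0.2, 0.03, 0], [0, 0, 0]],
    [[-0.2, 0.03, 0], [0, 0, 0]],
    [[-0.1, 0.01, 0], [0, 0, 0]],
    [[-0.1, 0.01, 0], [0, 0, 0]],
    [[0, 0, 0], [0, 0, 0]],
  ],
)

```text
clock: 11.2
tool_pos: [0.5831, 0.0004, 0.1188]
eef_rot: [0.069, 0.998, 0.0, -0.0]
contact_force: [0.2, -1.7, 0.1]
opening: 0.008
finger_force: 0.4
```

>>> step_arm(
  increments=[
    [[-0.1, 0.01, 0], [0, 0, 0]],
    [[-0.1, 0.01, 0], [0, 0, 0]],
    [[-0.1, 0.02, 0], [0, 0, 0]],
    [[-0.1, 0.01, 0], [0, 0, 0]],
    [[-0.1, 0.01, 0], [0, 0, 0]],
    [[-0.05, 0.01, 0], [0, 0, 0]],
    [[-0.05, 0.01, 0], [0, 0, 0]],
    [[0, 0, 0], [0, 0, 0]],
    [[0, 0, 0], [0, 0, 0]],
    [[0, 0, 0], [0, 0, 0]],
  ],
)

```text
clock: 12.2
tool_pos: [0.5771, 0.0012, 0.1187]
eef_rot: [0.069, 0.998, 0.0, -0.0]
contact_force: [0.6, -1.5, 0.9]
opening: 0.001
finger_force: 0.5
```

>>> step_arm(
  increments=[
    [[-0.05, 0.01, 0], [0, 0, 0]],
    [[-0.05, 0.01, 0], [0, 0, 0]],
    [[-0.05, 0, 0], [0, 0, 0]],
    [[-0.05, 0.01, 0], [0, 0, 0]],
    [[0, 0, 0], [0, 0, 0]],
    [[0, 0, 0], [0, 0, 0]],
    [[0, 0, 0], [0, 0, 0]],
    [[0, 0, 0], [0, 0, 0]],
    [[0, 0, 0], [0, 0, 0]],
    [[0, 0, 0], [0, 0, 0]],
  ],
)

```text
clock: 13.2
tool_pos: [0.577, 0.0012, 0.1188]
eef_rot: [0.069, 0.998, 0.0, 0.002]
contact_force: [4.9, -1.3, -2.8]
opening: 0.001
finger_force: 3.0
```

>>> step_arm(
  increments=[
    [[0.4, -0.05, 0], [0, 0, 0]],
    [[0.6, -0.1, 0], [0, 0, 0]],
    [[0, 0, 1.5], [0, 0, 0]],
    [[0, 0, 2.5], [0, 0, 0]],
    [[0, 0, 2.5], [0, 0, 0]],
    [[0, 0, 2.0], [0, 0, 0]],
    [[-3.5, 1.8, 0], [0, 0, 0]],
    [[-4.0, 2.0, 0], [0, 0, 0]],
    [[-4.0, 2.0, 0], [0, 0, 0]],
    [[-4.1, 2.0, 0], [0, 0, 0]],
  ],
)

```text
clock: 14.2
tool_pos: [0.4273, 0.0787, 0.2038]
eef_rot: [0.069, 0.998, 0.0, -0.0]
contact_force: [0.2, 0.5, -0.5]
opening: 0.003
finger_force: 0.0
```

>>> step_arm(
  increments=[
    [[0, 0, -1.5], [0, 0, 0]],
    [[0, 0, -2.0], [0, 0, 0]],
    [[0, 0, -2.0], [0, 0, 0]],
    [[0, 0, -2.0], [0, 0, 0]],
    [[0, 0, -1.0], [0, 0, 0]],
    [[0, 0, 0], [0, 0, 0]],
    [[0, 0, 0], [0, 0, 0]],
    [[0, 0, 0], [0, 0, 0]],
    [[0, 0, 0], [0, 0, 0]],
    [[0, 0, 0], [0, 0, 0]],
  ],
)

```text
clock: 15.2
tool_pos: [0.4295, 0.0779, 0.1192]
eef_rot: [0.069, 0.998, 0.0, 0.0]
contact_force: [0.1, -0.2, 0.2]
opening: 0.007
finger_force: 0.0
```

Run:
```python
from h import *
z=np.load("pose.npz");o,R=z["o"],z["R"]
p,d=r.snapshot("top");cv2.imwrite("pics/t3.png",cv2.resize(p[90:350,180:420,::-1],None,fx=2.3,fy=2.3))
s=r.get_state();s=s["tool_pos"];print(s,"bal",(s[:2]-o)@R)
m=masks(p);c=cloud("top",d)
for k in("roof","side"):
    q=c[m[k]];q=q[(q[:,2]>.08)&(q[:,2]<.18)];b=(q[:,:2]-o)@R
    if len(b):print(k,len(b),np.percentile(b,[2,98],axis=0).round(3).tolist())
```

```text
[0.42948073 0.0779167  0.11914508] bal [-0.13667852 -0.05975899]
roof 1289 [[-0.026, -0.045], [0.01, 0.048]]
side 194 [[-0.025, -0.124], [0.01, -0.096]]
```

View pics/t3.png

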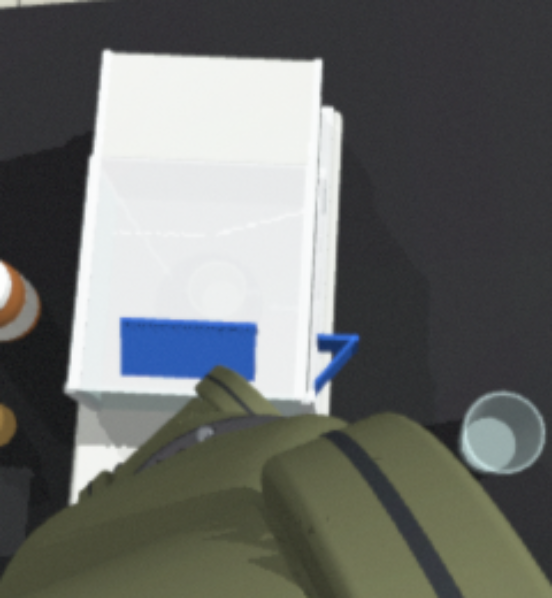

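Both panes are shut: the roof catch at (190,350) and the side catch at (337,360) both have their rear edges at balance x of 10 mm. Next I move forward over the tare key and down.

>>> step_arm(
  increments=[
    [[0.6, -0.1, 0], [0, 0, 0]],
    [[0.5, -0.05, 0], [0, 0, 0]],
    [[0, 0, -1.0], [0, 0, 0]],
    [[0, 0, -1.0], [0, 0, 0]],
    [[0, 0, -1.0], [0, 0, 0]],
    [[0, 0, -0.6], [0, 0, 0]],
    [[0, 0, -0.4], [0, 0, 0]],
    [[0, 0, 0], [0, 0, 0]],
    [[0, 0, 0], [0, 0, 0]],
    [[0, 0, 0], [0, 0, 0]],
  ],
)

```text
clock: 16.25
tool_pos: [0.4404, 0.0764, 0.079]
eef_rot: [0.069, 0.998, 0.0, 0.0]
contact_force: [-0.2, 0.4, -0.3]
opening: 0.004
finger_force: 0.0
```

>>> step_arm(
  increments=[
    [[0, 0, -0.2], [0, 0, 0]],
    [[0, 0, -0.2], [0, 0, 0]],
    [[0, 0, -0.2], [0, 0, 0]],
    [[0, 0, -0.2], [0, 0, 0]],
    [[0, 0, -0.1], [0, 0, 0]],
    [[0, 0, 0], [0, 0, 0]],
    [[0, 0, 0], [0, 0, 0]],
    [[0, 0, 0], [0, 0, 0]],
    [[0, 0, 0], [0, 0, 0]],
    [[0, 0, 0], [0, 0, 0]],
  ],
)

```text
clock: 17.25
tool_pos: [0.4403, 0.0764, 0.0698]
eef_rot: [0.069, 0.998, 0.0, 0.0]
contact_force: [-0.1, -0.8, 2.4]
opening: 0.006
finger_force: 1.1
```

>>> step_arm(
  increments=[
    [[0, 0, -0.1], [0, 0, 0]],
    [[0, 0, -0.1], [0, 0, 0]],
    [[0, 0, -0.1], [0, 0, 0]],
    [[0, 0, -0.1], [0, 0, 0]],
    [[0, 0, 0], [0, 0, 0]],
    [[0, 0, 0], [0, 0, 0]],
    [[0, 0, 0], [0, 0, 0]],
    [[0, 0, 0], [0, 0, 0]],
    [[0, 0, 0], [0, 0, 0]],
    [[0, 0, 0], [0, 0, 0]],
  ],
)

```text
clock: 18.25
tool_pos: [0.4403, 0.0764, 0.0663]
eef_rot: [0.069, 0.998, 0.0, 0.0]
contact_force: [-1.5, -0.1, 12.0]
opening: 0.002
finger_force: 5.8
```

The key has bottomed out: 12 N, with the tip held at z 66.3 mm. I'll lift off.

>>> step_arm(
  increments=[
    [[0, 0, 0.5], [0, 0, 0]],
    [[0, 0, 1.0], [0, 0, 0]],
    [[0, 0, 2.0], [0, 0, 0]],
    [[0, 0, 2.5], [0, 0, 0]],
    [[0, 0, 3.0], [0, 0, 0]],
    [[0, 0, 3.0], [0, 0, 0]],
    [[0, 0, 2.0], [0, 0, 0]],
    [[0, 0, 0], [0, 0, 0]],
    [[0, 0, 0], [0, 0, 0]],
    [[0, 0, 0], [0, 0, 0]],
  ],
)

```text
clock: 19.25
tool_pos: [0.4394, 0.0761, 0.2049]
eef_rot: [0.069, 0.998, -0.0, -0.001]
contact_force: [-0.2, 0.2, -0.1]
opening: 0.006
finger_force: 0.0
```

Run:
```python
from h import *
z=np.load("pose.npz");o,R=z["o"],z["R"]
p,d=r.snapshot("top");s=r.get_state();print(s["tool_pos"],s["contact_force"])
m=masks(p);c=cloud("top",d)
for k in("roof","side"):
    q=c[m[k]];q=q[(q[:,2]>.08)&(q[:,2]<.18)];b=(q[:,:2]-o)@R
    if len(b):print(k,len(b),np.percentile(b,[2,98],axis=0).round(3).tolist())
print(r.finish_job())
```

```text
[0.43942251 0.07615009 0.20476922] [-1.04612374 -0.29691147 -0.87077495]
roof 292 [[-0.019, 0.012], [0.01, 0.05]]
side 195 [[-0.024, -0.123], [0.01, -0.096]]
the job is handed in; nothing more can be done
None
```

I pushed the roof and side door fully shut, pressed the tare key to its stop (12 N, above the 4 N it needs) and released it, and handed the job in at about 19 s; the hand-in gave no verdict.

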